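# Set the monitor swivel's stop collar on the post's flat and hold it for tightening

## Task

On the monitor swivel, pinch the upright post so that a finger lies on its bright set-screw flat, and turn it until the flat faces the red index line on the base. Then take the blue stop collar with the red set screw, slide it level down over the post with the screw on the side of the flat, and finish while still holding it about halfway up the flat, the tip of its screw pressed against the flat: do not let go, a colleague will tighten the screw. Leave the other things on the table where they are.

Things in the scene. Friction and masses are not known exactly. Their poses are not given: they have to be found in the camera images.
- swivel_base: Grey round base fixed to the table, a drum 50 mm high, 88 mm across at the top, foot flange 120 mm across. Origin: centre of its underside on the table, on the post's axis; z up. Its +x axis is the direction of the red index line, which runs outwards over the drum's top from the post and down its side.
- post_top (a point): Centre of the top of the black-finished steel post that rises from the base's middle: 132 mm above the table, top edge chamfered 2 mm. The post is 24 mm in diameter, fully round up to 82 mm above the table; above that one flat makes it D-shaped, with a shoulder at 82 mm.
- post (a joint): Turn of the post about its vertical axis, rad, counter-clockwise from above: 0 when the flat faces the index line, 0.5 to 1.4 at the start, stops at -1.6 and 1.6. Friction of about 0.05 N m keeps it where it is left.
- flat: The bright set-screw flat (bare metal) on one side of the black post, 18 mm wide, 46 mm high, turning with it; a bright strip on the post's top edge marks its side. Origin: the middle of the flat's face, 106 mm above the table, 8 mm from the post's axis; +x points straight out of the flat, z up. From the flat to the round back the post measures 20 mm, elsewhere 24 mm: so the fingers feel it.
- collar: Loose blue stop collar lying on the table: ring 18 mm high, 44 mm outside, 30 mm bore, 0.08 to 0.17 kg, with two parallel gripping faces, 24 mm long and 45 mm apart, at its +y and -y sides. Origin: centre of its underside; z up along the bore; +x points to its 6 mm set screw, whose red head (15 mm across) stands 25 to 33 mm from the bore's axis.
- screw_tip (a point): Inner end of the collar's set screw: 10 mm from the bore's axis on the collar's +x side, 9 mm above the collar's underside; axes as the collar's. With the collar centred on the post and the screw over the flat, the tip clears the flat by 2 mm; elsewhere it would land on the round top of the post.
- spacer: Plain grey spacer ring without a screw (44 mm outside, 30 mm bore, 18 mm high), not needed; origin: centre of its underside.
- amber_jar: Amber glass jar, 60 mm across, 85 mm high, not needed; origin: centre of its underside.
- screwdriver: Yellow-handled screwdriver lying on the table, not needed; its x axis runs from handle to tip.
- steel_bowl: Small steel bowl, 96 mm across, 35 mm high, not needed; origin: centre of its underside.
- suction_jar: Clear jar with a teal lid, 78 mm across, 140 mm high, not needed; origin: centre of its underside.
There are look-alikes about, which are no part of the job. There is more than one size of the swivel_base; the one meant has the size given above.

How it is judged (in metres and radians):
On the way, in this order (a step that is already met when the one before it is completed fails the run):
1. the post is pinched with a finger on its flat and stands turned so that the flat faces the red index line (contact force between the fingers and flat above 2 N and angle between the x axis of flat and the x axis of swivel_base, either way round below 0.17 rad), for 0.2 s.
2. the collar is picked up from the table (height (world z) of collar above 0.04 m and contact force between the fingers and collar above 2 N), for 0.2 s.
At the end, for the whole second after the job is handed in: The fingers hold the collar (over 3 N) level (0.17 rad) and at rest round the post; its screw tip presses the flat (over 0.8 N) within 5 mm sideways and 10 mm in height of the flat's middle; screw, flat and index line agree within 0.2 rad each (contact force between the fingers and collar above 3 N and contact force between collar and flat above 0.8 N and x of screw_tip in the frame of flat between -0.003 and 0.003 m and y of screw_tip in the frame of flat between -0.005 and 0.005 m and z of screw_tip in the frame of flat between -0.01 and 0.01 m and angle between collar's own z axis and vertical below 0.17 rad and angle between the x axis of collar and the x axis of flat, either way round below 0.2 rad and angle between the x axis of flat and the x axis of swivel_base, either way round below 0.2 rad and linear speed of collar below 0.02 m/s); the arm keeps its last pose, push and grip.
It fails at once if a bystander (spacer ring, jars, screwdriver or bowl) is pushed away by more than 40 mm (distance of any of spacer, amber_jar, screwdriver, steel_bowl, suction_jar from where it was at the start of the episode above 0.04 m).
It also fails if it takes over 51 s, if anything falls off the work surface, if the arm or the gripper's body presses on something with over 40 N, if the wrist force passes 120 N, or if a joint passes its speed limit or range.

## Robot

A 6-joint arm with a two-finger parallel gripper is mounted at the origin on the work surface. World frame = base frame: x ahead of the robot, y to its left, z up, the work surface at z = 0. Lengths are in mm, angles in rad, forces in N, time in s.
With the tool pointing down it reaches from about 425 to 950 mm from the base axis. Payload 3.5 kg.
Tool frame: the origin (TCP) lies at the very end of the fingers, on their centre line; the grasp point (between the pads) lies 19 mm behind it; x points along the fingers, y is the direction in which the jaws open and shut, and the axes are right-handed (so a half turn about x gives the same grasp; the last joint's range is limited). The gripper opens to 85 mm and grips with 20 to 120 N. Pads are 22 mm wide; open, the fingers measure 114 mm over their backs; the gripper's body (76 mm by 85 mm) begins 54 mm behind the grasp point. The pads swing forward as they close: fully open they stand 13 mm farther back than shut.
Start: joints at [1.181, 0.286, 1.577, -0, 1.279, -0.15], TCP at [160.282, 655.68, 231.325] pointing down, gripper open.
Joint ranges: [-2.77, 2.77], [-0.9, 2.22], [0.21, 2.48], [-1.53, 4.67], [0.24, 2.81], [-2.84, 2.84]. Speed limits (rad/s): [2.79, 2.79, 3.14, 3.14, 3.14, 3.14].

## Interface

Orientations are given as [roll, pitch, yaw] about the fixed x, y, z axes, in that order (R = Rz(yaw) Ry(pitch) Rx(roll)).
In Python, from cell import robot gives the robot as it stands.
- The arm moves only by the tool drive_tool, never from a script. Its argument "motion" is a list that holds one entry, the list of rows, each a list of 7 numbers: the shift along the tool's x, y, z in mm, then the turn, a rotation vector about the tool's x, y, z in degrees, then the opening, from 0 (shut) to 1 (fully open). A call has 1 to 20 rows; each row is the pose to reach, as a shift and turn from the pose commanded when the call began, along the tool's axes at that moment; what a row does not reach only later rows make up. A row lasts 1/10 s, in which the tool goes at most 50 mm and 8.59 degrees, less where a joint would pass 70% of its speed; a pose out of reach is approached as far as the arm can. A call with a gripper value outside its range is refused whole. The fingers move at their own pace and stop on an object; "force" is the grip in N (left out, the last holds). Time passes only in rows, so rows that repeat a pose let the fingers close. It gives the time, the measured TCP pose, the force and the opening at its end, in the units of the state.
- robot.get_obs(): the state, without advancing time (a new reading comes with each control period).
- robot.read_camera(name): name is "side" or "top"; returns (picture, depth): 480x640x3 uint8, blue, green, red; 480x640 float32, mm along the optical axis (not along the pixel's ray), 0 where there is no reading.
- robot.calibration(name): a dict with "intrinsics" (3x3 intrinsics, pixels), "dist_coeffs" ([k1, k2, p1, p2, k3] as OpenCV has them; the pictures are not rectified), "eye" and "attitude" of the camera in the world. Camera axes: x right, y down, z forward; pixel columns grow to the right and rows downward; lengths in mm; the calibration is good to about 2 mm. A picture is of the moment at which its call begins. calibration takes no time and is no camera call.
- robot.job_done(): hands the job in, once; it reports no verdict.
Trained networks look in the newest picture that a camera, given by its name, has taken for a name from the list of things; names that differ only in an ending like _2 or _b are one class to them, and where a whole thing is asked for, a point or a joint stands for the part that bears it (a point fixed in the world has none). Each returns a list of dicts, best first, with "p" (0 to 1); they miss things now and then, are a little off and sometimes report something else, mostly with a low value. They report only what shows in the picture. A call takes as long as a camera call. They do not tell look-alikes from the thing itself.
- robot.trace(camera, name): "pixels" (480x640 bool, what is visible of it).
- robot.spot_point(camera, name): "centre" ([x, y, z] in mm, in world coordinates, good to about 4 mm: a listed point, or the origin of a listed thing).
The state is a dict: "time_s": time; "q": joint angles; "qvel": joint speeds; "effort": joint torques, N m; "eef_pos": TCP position; "eef_rot": TCP orientation; "contact_force": force on the tool from outside, world axes, zero at the start; "torque": the same for the moment, N m; "opening": finger opening in mm.
Only numpy, scipy, OpenCV 4.12 (cv2) and the standard library are available. Lean on these libraries where they do the work, as an engineer would, in place of code of your own. Each camera call takes 0.05 s, during which the arm holds its last target.

## Working session

There is one attempt and no reset: what is moved stays moved. The work goes in short steps, Python scripts to look and compute and a tool call to move; the robot and the scene stay as the last step left them, time stands still between calls to the robot, and variables do not carry over. Pictures are saved under pics/ and viewed, and the job is handed in when it is done.

Besides the shell and the picture viewer there is one more tool, called after "Request:" in YAML: its name, and indented under it one key for each argument. drive_tool: Moves the arm, as the interface text tells. Its arguments: {"type":"object","properties":{"motion":{"type":"array","items":{"type":"array","items":{"type":"array","items":{"type":"number"}}}},"force":{"type":"number"}},"required":["motion"]}

```bash
ls; mkdir -p pics
cat > h.py <<'E'
import numpy as np, cv2
from scipy.spatial.transform import Rotation as R
from cell import robot
def cam(n):
    c=robot.calibration(n); K=np.array(c["intrinsics"],float); d=np.array(c["dist_coeffs"],float)
    return K,d,np.array(c["eye"],float),c["attitude"]
E
python3 - <<'E'
from h import *
for n in("side","top"):
    print(robot.calibration(n))
    p,d=robot.read_camera(n); cv2.imwrite(f"pics/{n}0.png",p); np.save(f"{n}0.npy",d)
o=robot.get_obs();print(o)
E
```

```text
pics
{'intrinsics': array([[509.7515816 ,   0.        , 318.68685726],
       [  0.        , 509.7515816 , 246.78537749],
       [  0.        ,   0.        ,   1.        ]]), 'dist_coeffs': array([0.02350089, 0.        , 0.        , 0.        , 0.        ]), 'eye': array([ 519.28556484, -665.52955549,  894.98688337]), 'attitude': array([-2.43301623,  0.00430322, -0.05194323])}
{'intrinsics': array([[478.78101415,   0.        , 318.85231886],
       [  0.        , 478.78101415, 237.6114882 ],
       [  0.        ,   0.        ,   1.        ]]), 'dist_coeffs': array([-0.10850745,  0.        ,  0.        ,  0.        ,  0.        ]), 'eye': array([ 380.72827088,   27.63981404, 1309.19314076]), 'attitude': array([-2.99255707, -0.00721604, -1.58853304])}
{'time_s': 0.1, 'q': array([ 1.18103036e+00,  2.87126436e-01,  1.57804044e+00,  7.33777611e-06,
        1.27862805e+00, -1.50000808e-01]), 'qvel': array([-0.00084978, -0.0032591 , -0.00447181, -0.0009235 , -0.00079917,
       -0.00067959]), 'effort': array([ 1.51411245e-03, -4.07298374e+01, -2.93697596e+01, -1.05616175e-04,
        3.44861248e-03, -1.95816381e-05]), 'eef_pos': array([160.03308747, 655.13268224, 230.04727617]), 'eef_rot': array([-1.72398572,  1.56859405, -1.963753  ]), 'contact_force': array([0.29534603, 0.78836994, 0.13735579]), 'torque': array([0.03226695, 0.01551703, 0.03044887]), 'opening': 85.62321079019553}
```

View pics/side0.png

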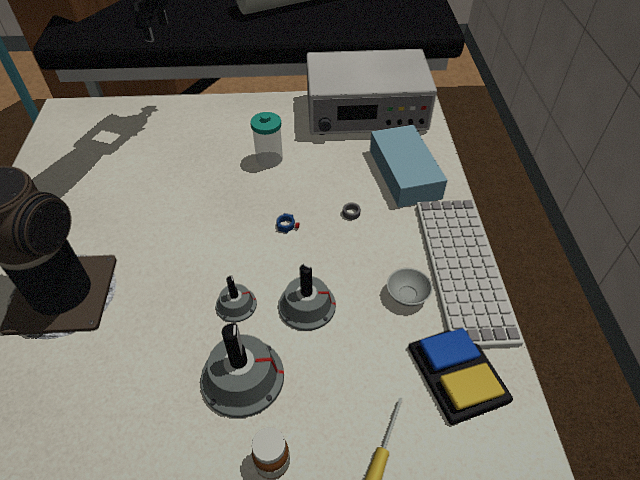

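View pics/top0.png

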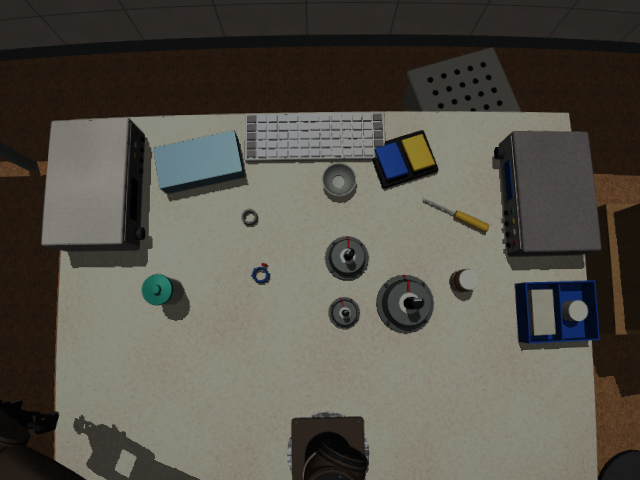

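The top picture shows three swivels. The one at (347,257) has a flange of about 42 px, so roughly 120 mm. The collar is at (261,274) with its red screw near (265,265). I'll measure these next.

```bash
cat >> h.py <<'E'
def Rc(n): return R.from_euler('xyz',cam(n)[3]).as_matrix()
def deproj(n,uv,depth=None,z=None):
    K,d,e,a=cam(n); uv=np.asarray(uv,float).reshape(-1,1,2)
    r=cv2.undistortPoints(uv,K,d).reshape(-1,2); r=np.c_[r,np.ones(len(r))]
    w=r@Rc(n).T
    if z is not None: return e+w*((z-e[2])/w[:,2])[:,None]
    return e+w*np.asarray(depth).reshape(-1,1)
def proj(n,P):
    K,d,e,a=cam(n); M=Rc(n).T
    return cv2.projectPoints(np.asarray(P,float).reshape(-1,1,3),cv2.Rodrigues(M)[0],-M@e,K,d)[0].reshape(-1,2)
E
python3 - <<'E'
from h import *
np.set_printoptions(precision=1,suppress=True)
for n in("side","top"):
  for k in("swivel_base","post_top","flat","collar","screw_tip"):
    for r in robot.spot_point(n,k): print(n,k,np.round(r["p"],2),np.array(r["centre"]))
# flange widths, top cam
p,d=robot.read_camera("top");cv2.imwrite("pics/t1.png",cv2.resize(p[200:340,230:450],None,fx=3.6,fy=3.6,interpolation=cv2.INTER_CUBIC))
for r in robot.trace("top","swivel_base"):
    m=r["pixels"];v,u=np.nonzero(m); print(r["p"],m.sum(),u.min(),u.max(),v.min(),v.max(), deproj("top",[[u.min(),v.mean()],[u.max()+1,v.mean()]],z=5))
p,d=robot.read_camera("side");cv2.imwrite("pics/s1.png",cv2.resize(p[190:340,260:370],None,fx=4,fy=4,interpolation=cv2.INTER_CUBIC))
E
```

```text
side swivel_base 0.75 [371.7 -47.4   0.8]
side swivel_base 0.71 [ 390.5 -213.5    0.6]
side swivel_base 0.59 [520.3 -56.    3.3]
side swivel_base 0.25 [521.8 -62.7 133.4]
side post_top 0.85 [519.7 -60.9 131.4]
side post_top 0.76 [ 393.2 -217.3  175.2]
side post_top 0.44 [367.6 -53.4  95.9]
side flat 0.65 [ 409.2 -218.9  138.7]
side collar 0.71 [475.6 177.6  -0.2]
side screw_tip 0.81 [486.7 168.9   9.1]
top swivel_base 0.76 [ 399.2 -215.6   -2.2]
top swivel_base 0.63 [521.2 -62.1  -3.6]
top swivel_base 0.56 [374.7 -52.5  -0.5]
top post_top 0.73 [ 391.2 -213.   174.3]
top post_top 0.6 [368.9 -49.9  90.9]
top post_top 0.43 [521.6 -60.5 136.6]
top collar 0.68 [476.2 173.2   4.3]
top screw_tip 0.65 [638.5 203.6  -0.4]
0.92 2611 376 432 275 331 [[ 394.1 -137.     5. ]
 [ 390.5 -293.2    5. ]]
0.91 1460 325 368 236 279 [[ 520.5   -1.1    5. ]
 [ 518.4 -121.8    5. ]]
0.79 785 328 359 297 328 [[372.   -6.3   5. ]
 [370.3 -92.8   5. ]]
```

View pics/t1.png

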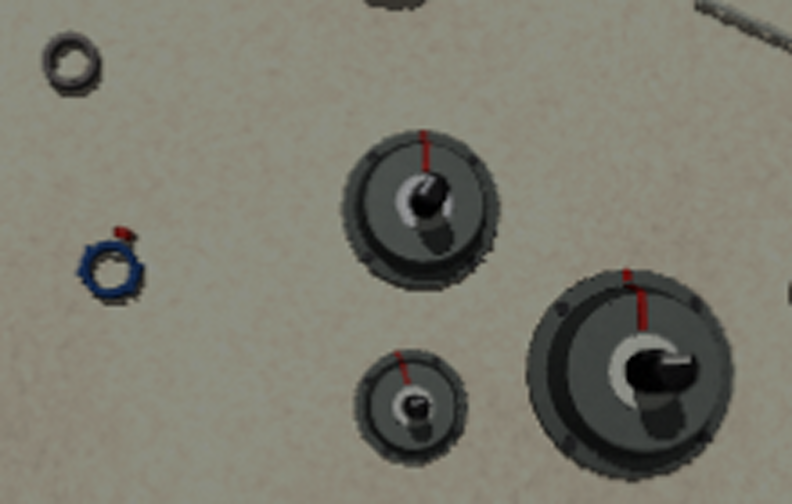

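View pics/s1.png

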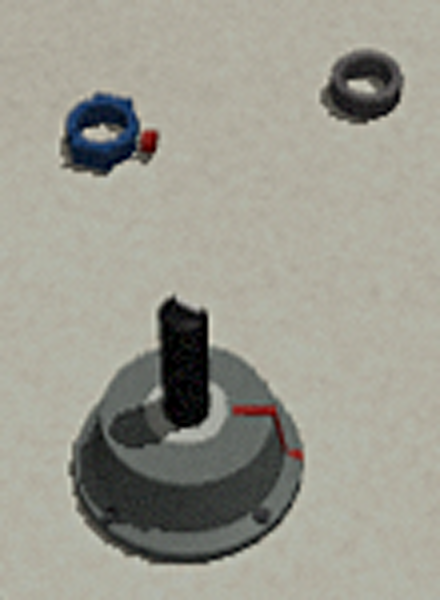

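The flange spans 121 mm, so the middle swivel is the right one. It sits at about (520,-61). Next I'll measure the index line, the flat's direction and the collar's heading precisely.

Run:
```python
from h import *
np.set_printoptions(precision=1,suppress=True)
acc={n:np.zeros((480,640,3)) for n in("top","side")}
for n in acc:
  for i in range(3): acc[n]+=robot.read_camera(n)[0]
  acc[n]/=3; np.save(n+"avg.npy",acc[n])
def red(im,box):
    u0,v0,u1,v1=box; b,g,r=[im[v0:v1,u0:u1,i] for i in range(3)]
    w=np.clip(r-1.5*np.maximum(b,g)-15,0,None); v,u=np.nonzero(w); return u+u0,v+v0,w[v,u]
u,v,w=red(acc["top"],(320,225,375,265)); print("idx top",list(zip(u,v,w.round())))
P=deproj("top",np.c_[u,v],z=50);print(P[:,:2])
u,v,w=red(acc["side"],(305,280,345,310)); print("idx side",list(zip(u,v,w.round())));print(deproj("side",np.c_[u,v],z=50)[:,:2])
for n,box in(("top",(245,250,280,290)),("side",(270,205,305,240))):
    u,v,w=red(acc[n],box);c=np.average(np.c_[u,v],axis=0,weights=w);print("screw",n,c,deproj(n,c,z=9))
    im=acc[n];u0,v0,u1,v1=box;s=im[v0:v1,u0:u1];k=(s[...,0]-1.6*s[...,2])>10
    vv,uu=np.nonzero(k);print("blue",k.sum(),uu.min()+u0,uu.max()+u0,vv.min()+v0,vv.max()+v0)
    el=cv2.minEnclosingCircle(np.c_[uu+u0,vv+v0].astype(np.float32));print(el,deproj(n,el[0],z=12))
for n,c in(("top",(349,255)),("side",(306,283))):
    u,v=c;s=acc[n][v-25:v+25,u-25:u+25];s=np.clip(s*1.7,0,255).astype(np.uint8);cv2.imwrite(f"pics/z_{n}.png",cv2.resize(s,None,fx=11,fy=11,interpolation=cv2.INTER_NEAREST))
print(proj("top",[[520,-61,132],[520,-61,50]]),proj("side",[[520,-61,132],[520,-61,50]]))
```

```text
idx top [(np.int64(347), np.int64(236), np.float64(13.0)), (np.int64(347), np.int64(237), np.float64(43.0)), (np.int64(348), np.int64(237), np.float64(4.0)), (np.int64(347), np.int64(238), np.float64(29.0)), (np.int64(347), np.int64(239), np.float64(23.0)), (np.int64(348), np.int64(239), np.float64(30.0)), (np.int64(348), np.int64(240), np.float64(52.0)), (np.int64(348), np.int64(241), np.float64(53.0)), (np.int64(348), np.int64(242), np.float64(52.0)), (np.int64(348), np.int64(243), np.float64(54.0)), (np.int64(347), np.int64(244), np.float64(0.0)), (np.int64(348), np.int64(244), np.float64(56.0)), (np.int64(347), np.int64(245), np.float64(13.0)), (np.int64(348), np.int64(245), np.float64(60.0)), (np.int64(347), np.int64(246), np.float64(15.0)), (np.int64(348), np.int64(246), np.float64(62.0)), (np.int64(348), np.int64(247), np.float64(25.0))]
[[572.7 -59.8]
 [570.  -59.8]
 [570.  -62.4]
 [567.3 -59.7]
 [564.6 -59.6]
 [564.6 -62.3]
 [561.9 -62.2]
 [559.2 -62.1]
 [556.5 -62.1]
 [553.8 -62. ]
 [551.2 -59.3]
 [551.2 -61.9]
 [548.5 -59.2]
 [548.5 -61.8]
 [545.8 -59.1]
 [545.8 -61.8]
 [5
[... 2391 characters left out ...]
5 -65.4]
 [551.5 -65.5]
 [553.6 -65.6]
 [555.6 -65.7]
 [557.6 -65.8]
 [559.6 -65.9]
 [561.6 -66. ]
 [563.7 -66.1]
 [565.7 -66.3]
 [567.5 -68.8]
 [567.4 -71.3]
 [567.2 -73.7]
 [567.1 -76.2]
 [568.9 -78.7]
 [568.8 -81.2]
 [568.6 -83.6]
 [568.4 -86. ]
 [576.2 -88.8]
 [572.1 -91. ]
 [574.1 -91.1]
 [576.1 -91.2]
 [578.1 -91.3]
 [575.9 -93.6]
 [577.9 -93.7]]
screw top [263.4 264.3] [[504.6 167.2   9. ]]
blue 107 252 269 267 282
((260.4565124511719, 274.63043212890625), 8.566798210144043) [[476.4 175.   12. ]]
screw side [296.8 224.7] [[506.6 164.9   9. ]]
blue 203 277 294 214 232
((285.5, 222.5), 9.924817085266113) [[479.9 170.8  12. ]]
[[350.2 252. ]
 [348.  255.7]] [[304.3 266.8]
 [305.4 291.9]]
```

View pics/z_top.png

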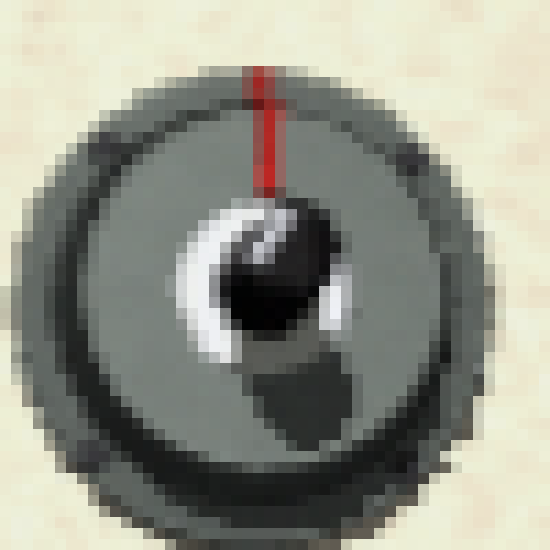

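View pics/z_side.png

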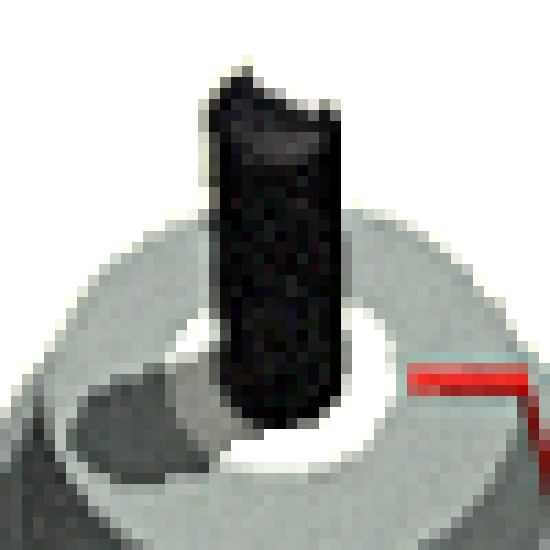

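```bash
cat >> h.py <<'E'
def Rdown(ydeg):  # tool pointing down, tool y at world heading ydeg
    a=np.radians(ydeg); x=np.array([0,0,-1.]); y=np.array([np.cos(a),np.sin(a),0]); return np.c_[x,y,np.cross(x,y)]
def rel(p0,y0,p1,y1):
    A=Rdown(y0); s=A.T@(np.array(p1,float)-p0); r=R.from_matrix(A.T@Rdown(y1)).as_rotvec(degrees=True)
    return np.round(s,1),np.round(r,1)
def state():
    o=robot.get_obs(); M=R.from_euler('xyz',o["eef_rot"]).as_matrix()
    print("t",o["time_s"],"q",np.round(o["q"],3),"pos",np.round(o["eef_pos"],1),"yhead",np.round(np.degrees(np.arctan2(M[1,1],M[0,1])),2),"xax",np.round(M[:,0],3),"F",np.round(o["contact_force"],1),"T",np.round(o["torque"],2),"op",round(o["opening"],1))
    return o
E
python3 - <<'E'
from h import *
state()
p0=[160.282,655.68,231.325]
import math
M=R.from_euler('xyz',robot.get_obs()["eef_rot"]).as_matrix(); y0=math.degrees(math.atan2(M[1,1],M[0,1]));print(y0)
for y1 in(57,-123): print(rel(p0,y0,[520,-61.5,231.3],y1),rel([520,-61.5,231.3],y1,[520,-61.5,92],y1))
E
```

```text
t 1.05 q [ 1.181  0.286  1.577 -0.     1.279 -0.15 ] pos [160.3 655.7 231.3] yhead 76.26 xax [ 0.  0. -1.] F [ 0.1  0.8 -0.7] T [-0.05 -0.04  0.02] op 85.7
76.25893821895957
(array([   0. , -611.2,  519.8]), array([19.3,  0. ,  0. ])) (array([139.3,   0. ,   0. ]), array([0., 0., 0.]))
(array([   0. , -611.2,  519.8]), array([-160.7,   -0. ,   -0. ])) (array([139.3,   0. ,   0. ]), array([0., 0., 0.]))
```

Request:
drive_tool:
  motion:
    - [[0,-40,34,2,0,0,1],[0,-90,76,4,0,0,1],[0,-140,118,6,0,0,1],[0,-190,160,8,0,0,1],[0,-240,202,10,0,0,1],[0,-290,244,12,0,0,1],[0,-340,286,14,0,0,1],[0,-390,328,16,0,0,1],[0,-440,370,18,0,0,1],[0,-490,412,19.3,0,0,1],[0,-540,460,19.3,0,0,1],[0,-590,500,19.3,0,0,1],[0,-605,515,19.3,0,0,1],[0,-611.2,519.8,19.3,0,0,1],[0,-611.2,519.8,19.3,0,0,1],[0,-611.2,519.8,19.3,0,0,1],[0,-611.2,519.8,19.3,0,0,1],[0,-611.2,519.8,19.3,0,0,1],[0,-611.2,519.8,19.3,0,0,1],[0,-611.2,519.8,19.3,0,0,1]]

```text
time_s: 3.05
eef_pos: [519.6, -60.2, 231.3]
eef_rot: [2.517, 1.571, 1.942]
contact_force: [-0.1, 1.5, -0.7]
opening: 85.6
```

Run:
```python
from h import *
state()
for n in("side","top"):
    p,d=robot.read_camera(n); cv2.imwrite(f"pics/{n}2.png",p[120:400,180:500])
```

```text
t 3.05 q [-0.31  -0.052  1.947  0.     1.246 -1.306] pos [519.6 -60.2 231.3] yhead 57.06 xax [-0.  0. -1.] F [-0.1  1.5 -0.7] T [-0.02  0.01  0.03] op 85.6
```

View pics/side2.png

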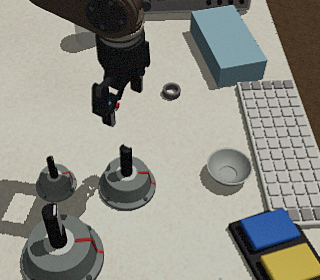

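Run:
```python
from h import *
print(rel([519.6,-60.2,231.3],57.06,[520,-61,92],57))
```

```text
(array([139.3,  -0.5,   0.8]), array([0.1, 0. , 0. ]))
```

Request:
drive_tool:
  motion:
    - [[30,-0.4,0.8,0,0,0,1],[65,-0.4,0.8,0,0,0,1],[100,-0.4,0.8,0,0,0,1],[125,-0.4,0.8,0,0,0,1],[139,-0.4,0.8,0,0,0,1],[139,-0.4,0.8,0,0,0,1],[139,-0.4,0.8,0,0,0,1]]

```text
time_s: 3.85
eef_pos: [521.2, -62.1, 93.4]
eef_rot: [0.258, 1.569, -0.318]
contact_force: [0.0, -0.5, 0.4]
opening: 85.4
```

Run:
```python
from h import *
state()
for n,c in(("side",(306,270)),("top",(350,250))):
    p,d=robot.read_camera(n); u,v=c; cv2.imwrite(f"pics/{n}3.png",cv2.resize(p[v-45:v+45,u-60:u+60],None,fx=5,fy=5))
```

```text
t 3.85 q [-0.312  0.117  2.048 -0.     0.975 -1.307] pos [521.2 -62.1  93.4] yhead 57.0 xax [ 0.002 -0.001 -1.   ] F [ 0.  -0.5  0.4] T [ 0.05  0.01 -0.01] op 85.4
```

View pics/side3.png

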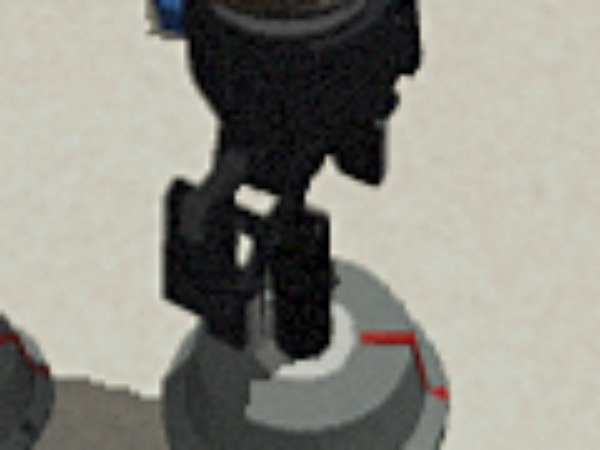

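View pics/top3.png

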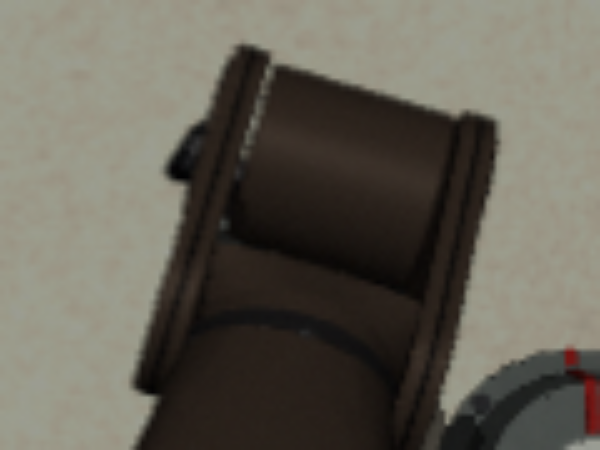

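Request:
drive_tool:
  motion:
    - [[0,0,0,0,0,0,0.5],[0,0,0,0,0,0,0.2],[0,0,0,0,0,0,0],[0,0,0,0,0,0,0],[0,0,0,0,0,0,0],[0,0,0,0,0,0,0],[0,0,0,0,0,0,0],[0,0,0,0,0,0,0]]
  force: 30

```text
time_s: 4.75
eef_pos: [519.9, -63.2, 92.7]
eef_rot: [-1.808, 1.568, -2.384]
contact_force: [-4.0, -3.0, 3.3]
opening: 19.3
```

Run:
```python
from h import *
state()
```

```text
t 4.75 q [-0.314  0.118  2.049 -0.003  0.976 -1.307] pos [519.9 -63.2  92.7] yhead 57.0 xax [-0.002 -0.002 -1.   ] F [-4.  -3.   3.3] T [-0.51  0.52 -0.04] op 19.3
```

The opening reads 19.3 mm, so the fingers are across the flat. Now I'll turn it towards the index line.

Request:
drive_tool:
  motion:
    - [[0,-1.8,0,5,0,0,0],[0,-1.8,0.1,12,0,0,0],[0,-1.7,0.1,19,0,0,0],[0,-1.6,0.1,26,0,0,0],[0,-1.5,0,33,0,0,0],[0,-1.4,-0.1,40,0,0,0],[0,-1.2,-0.3,47,0,0,0],[0,-1.0,-0.5,54,0,0,0],[0,-0.9,-0.6,59.5,0,0,0],[0,-0.9,-0.6,59.5,0,0,0],[0,-0.9,-0.6,59.5,0,0,0],[0,-0.9,-0.6,59.5,0,0,0],[0,-0.9,-0.6,59.5,0,0,0],[0,-0.9,-0.6,59.5,0,0,0]]

```text
time_s: 6.15
eef_pos: [518.9, -61.7, 92.6]
eef_rot: [-2.374, 1.568, 2.296]
contact_force: [-4.0, 3.9, 6.5]
opening: 19.5
```

Run:
```python
from h import *
state()
for n,c in(("side",(306,270)),):
    p,d=robot.read_camera(n); u,v=c; cv2.imwrite(f"pics/{n}4.png",cv2.resize(p[v-45:v+45,u-60:u+60],None,fx=5,fy=5))
```

```text
t 6.15 q [-3.130e-01  1.160e-01  2.051e+00  2.000e-03  9.770e-01 -2.720e-01] pos [518.9 -61.7  92.6] yhead -2.43 xax [-0.002  0.002 -1.   ] F [-4.   3.9  6.5] T [ 0.52  0.6  -0.07] op 19.5
```

View pics/side4.png

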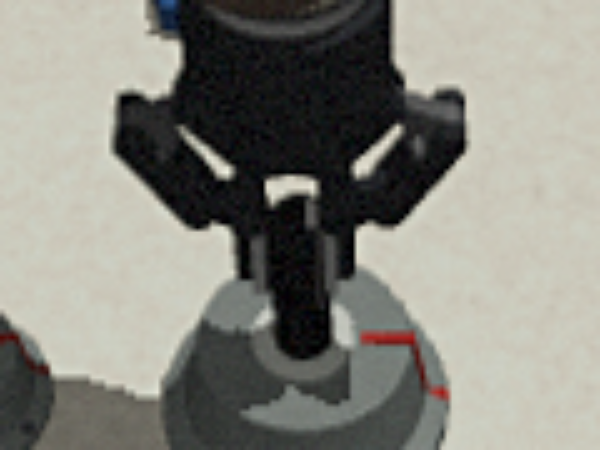

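The bright flat at (310,215) now faces right along the index line, and the opening is still 19.5 mm. I'll release and rise.

Request:
drive_tool:
  motion:
    - [[0,0,0,0,0,0,0.4],[0,0,0,0,0,0,0.8],[0,0,0,0,0,0,0.9],[0,0,0,0,0,0,0.9],[-20,0,0,0,0,0,0.9],[-60,0,0,0,0,0,0.9],[-100,0,0,0,0,0,0.9],[-130,0,0,0,0,0,0.9],[-130,0,0,0,0,0,0.9],[-130,0,0,0,0,0,0.9]]

```text
time_s: 7.2
eef_pos: [519.8, -62.9, 223.0]
eef_rot: [1.257, 1.569, -0.358]
contact_force: [0.1, 0.3, -0.7]
opening: 77.0
```

Run:
```python
from h import *
o=state()
# collar fit with saved averages: render-free check, project bore/outer circles
a=np.load("topavg.npy");b=np.load("sideavg.npy")
from scipy.optimize import least_squares
def ring(c,r,z): t=np.linspace(0,2*np.pi,60); return np.c_[c[0]+r*np.cos(t),c[1]+r*np.sin(t),0*t+z]
for n,im,(u0,v0,u1,v1) in(("top",a,(240,250,285,295)),("side",b,(262,200,310,245))):
    S=12;s=cv2.resize(im[v0:v1,u0:u1].astype(np.uint8),None,fx=S,fy=S,interpolation=cv2.INTER_NEAREST)
    for r,z,col in((22,18,(0,255,0)),(15,18,(0,255,255)),(15,0,(255,0,255))):
        q=(proj(n,ring((477,173.5),r,z))-[u0,v0]+.5)*S; cv2.polylines(s,[q.astype(np.int32)],True,col,1)
    th=np.radians(-14);q=(proj(n,[[477+k*np.cos(th),173.5+k*np.sin(th),9] for k in(25,33)])-[u0,v0]+.5)*S;cv2.polylines(s,[q.astype(np.int32)],False,(255,255,255),2)
    cv2.imwrite(f"pics/fit_{n}.png",s)
```

```text
t 7.2 q [-0.314 -0.044  1.955 -0.     1.229 -0.27 ] pos [519.8 -62.9 223. ] yhead -2.53 xax [ 0.002 -0.001 -1.   ] F [ 0.1  0.3 -0.7] T [0.04 0.01 0.01] op 77.0
```

View pics/fit_top.png

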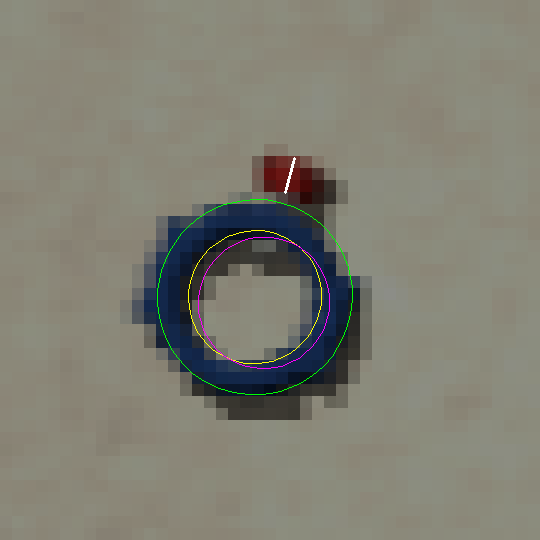

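View pics/fit_side.png

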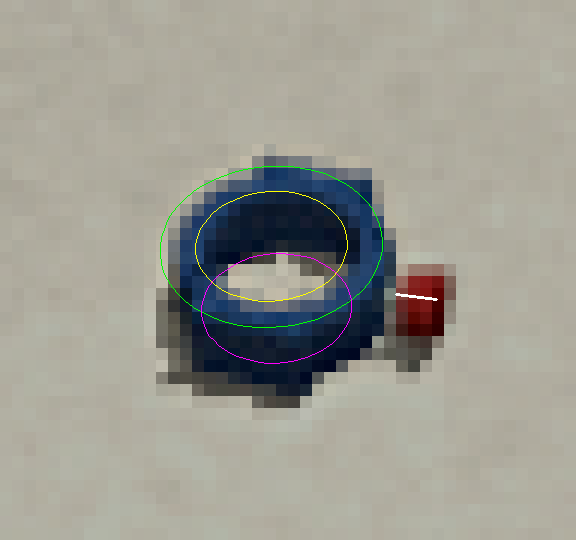

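```bash
cat >> h.py <<'E'
def avgstate(k=5,cam_="top"):
    P=[];F=[];Y=[];ims=[]
    for i in range(k):
        ims.append(robot.read_camera(cam_)); o=robot.get_obs(); M=R.from_euler('xyz',o["eef_rot"]).as_matrix()
        P.append(o["eef_pos"]);F.append(o["contact_force"]);Y.append(np.degrees(np.arctan2(M[1,1],M[0,1])))
    print("t",o["time_s"],"P",np.mean(P,0).round(2),np.std(P,0).round(2),"F",np.mean(F,0).round(2),np.std(F,0).round(2),"Y",np.mean(Y).round(2),np.std(Y).round(2),"op",o["opening"].round(1))
    return np.mean(P,0),np.mean(Y),ims
E
python3 - <<'E'
from h import *
P,Y,im=avgstate(6)
print(rel(P,Y,[478,174,223],74),rel([478,174,223],74,[478,174,3],74))
cv2.imwrite("pics/top5.png",cv2.resize(im[-1][0][200:340,230:450],None,fx=3.6,fy=3.6,interpolation=cv2.INTER_CUBIC))
p,d=robot.read_camera("side");cv2.imwrite("pics/side5.png",cv2.resize(p[190:340,240:400],None,fx=4,fy=4,interpolation=cv2.INTER_CUBIC))
E
```

```text
Traceback (most recent call last):
  File "h.py", line 31, in avgstate
    print("t",o["time_s"],"P",np.mean(P,0).round(2),np.std(P,0).round(2),"F",np.mean(F,0).round(2),np.std(F,0).round(2),"Y",np.mean(Y).round(2),np.std(Y).round(2),"op",o["opening"].round(1))
                                                                                                                                                                        ^^^^^^^^^^^^^^^^^^
AttributeError: 'float' object has no attribute 'round'
```

```bash
sed -i 's/o\["opening"\].round(1)/round(o["opening"],1)/' h.py
python3 - <<'E'
from h import *
P,Y,im=avgstate(5)
print(rel(P,Y,[478,174,223],74),rel([478,174,223],74,[478,174,3],74))
p,d=robot.read_camera("side");cv2.imwrite("pics/side5.png",cv2.resize(p[190:340,240:400],None,fx=4,fy=4,interpolation=cv2.INTER_CUBIC))
E
```

```text
t 7.75 P [519.24 -62.62 221.6 ] [0.16 0.04 0.34] F [ 0.15 -0.19  0.15] [0.26 0.51 0.42] Y -2.54 0.0 op 77.2
(array([  -1.4,  -51.7, -234.6]), array([-76.5,   0. ,   0. ])) (array([220.,   0.,   0.]), array([0., 0., 0.]))
```

View pics/side5.png

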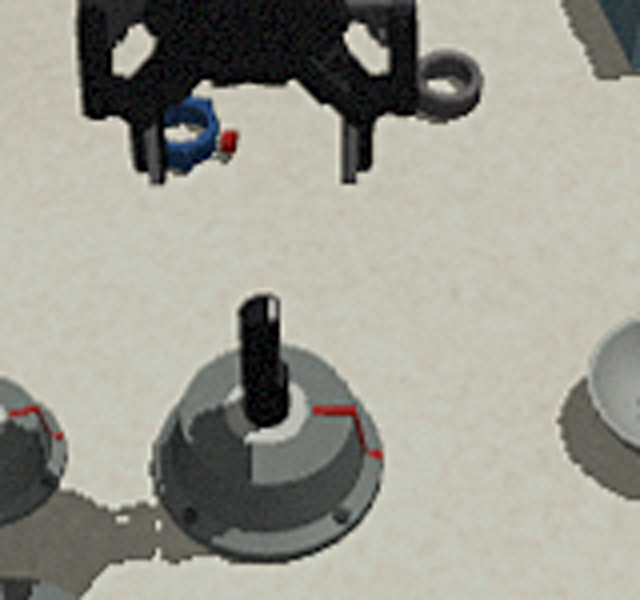

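The fresh view shows the flat strip at the right of the post top (273,305), facing the red line. Next is the collar.

Request:
drive_tool:
  motion:
    - [[0,-5,-20,-6,0,0,0.9],[0,-11,-50,-14,0,0,0.9],[0,-18,-85,-22,0,0,0.9],[0,-26,-120,-30,0,0,0.9],[0,-33,-150,-38,0,0,0.9],[0,-40,-180,-46,0,0,0.9],[0,-45,-205,-54,0,0,0.9],[0,-49,-225,-62,0,0,0.9],[0,-51.7,-234.6,-70,0,0,0.9],[0,-51.7,-234.6,-76.5,0,0,0.9],[40,-51.7,-234.6,-76.5,0,0,0.9],[85,-51.7,-234.6,-76.5,0,0,0.9],[130,-51.7,-234.6,-76.5,0,0,0.9],[150,-51.7,-234.6,-76.5,0,0,0.9],[150,-51.7,-234.6,-76.5,0,0,0.9],[150,-51.7,-234.6,-76.5,0,0,0.9]]

```text
time_s: 9.4
eef_pos: [478.8, 174.1, 72.9]
eef_rot: [0.413, 1.57, 0.134]
contact_force: [0.1, -0.0, -0.4]
opening: 76.5
```

Run:
```python
from h import *
P,Y,im=avgstate(4,"side")
print(rel(P,Y,[478,174,1],74))
p=im[-1][0];cv2.imwrite("pics/side6.png",cv2.resize(p[160:260,230:350],None,fx=5,fy=5,interpolation=cv2.INTER_CUBIC))
```

```text
t 9.6 P [479.92 174.24  74.42] [0.16 0.04 0.25] F [ 0.5  -0.03 -0.04] [0.38 0.3  0.16] Y 73.96 0.0 op 76.7
(array([73.4, -0.8, -1.8]), array([-0.,  0.,  0.]))
```

View pics/side6.png

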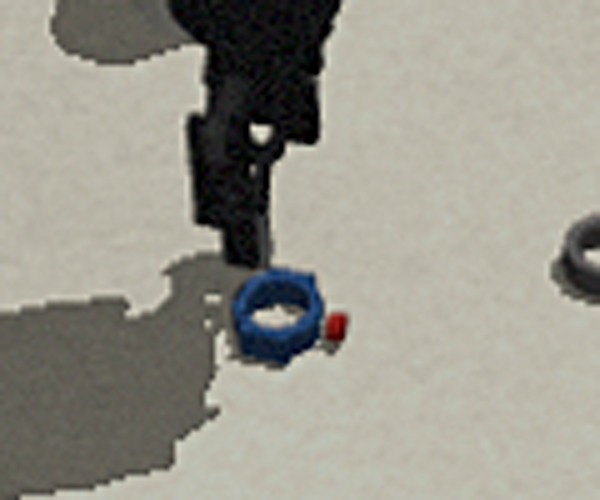

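Request:
drive_tool:
  motion:
    - [[25,0,0,0,0,0,0.9],[50,0,0,0,0,0,0.9],[65,0,0,0,0,0,0.9],[70,0,0,0,0,0,0.9],[70,0,0,0,0,0,0.9],[70,0,0,0,0,0,0.9]]
  force: 40

```text
time_s: 10.2
eef_pos: [479.4, 174.2, 3.7]
eef_rot: [0.42, 1.568, 0.14]
contact_force: [-0.5, -0.0, 0.5]
opening: 76.9
```

Run:
```python
from h import *
P,Y,im=avgstate(2,"side")
p=im[-1][0];cv2.imwrite("pics/side7.png",cv2.resize(p[160:260,230:350],None,fx=5,fy=5,interpolation=cv2.INTER_CUBIC))
```

```text
t 10.3 P [479.47 174.19   3.75] [0.03 0.   0.02] F [-0.12 -0.2  -0.24] [0.33 0.13 0.35] Y 73.97 0.0 op 77.2
```

View pics/side7.png

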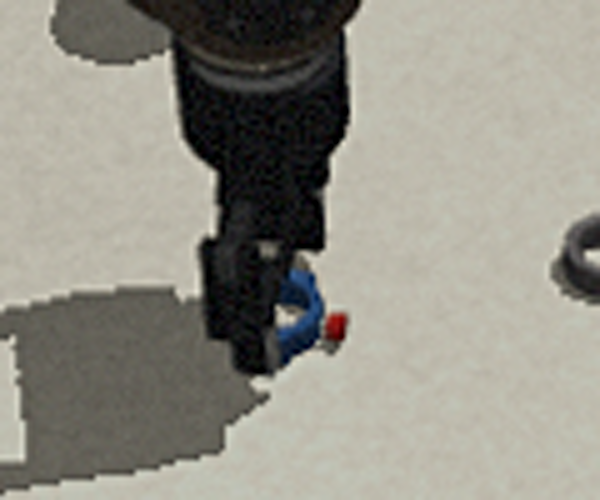

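Request:
drive_tool:
  motion:
    - [[0,0,0,0,0,0,0.6],[0,0,0,0,0,0,0.5],[0,0,0,0,0,0,0.4],[0,0,0,0,0,0,0.3],[0,0,0,0,0,0,0.3],[0,0,0,0,0,0,0.3],[0,0,0,0,0,0,0.3]]
  force: 40

```text
time_s: 11.0
eef_pos: [478.9, 174.2, 3.3]
eef_rot: [0.58, 1.57, 0.3]
contact_force: [-1.4, 0.7, 6.0]
opening: 44.3
```

Run:
```python
from h import *
P,Y,im=avgstate(2,"side")
p=im[-1][0];cv2.imwrite("pics/side8.png",cv2.resize(p[160:260,230:350],None,fx=5,fy=5,interpolation=cv2.INTER_CUBIC))
```

```text
t 11.1 P [478.9  174.17   3.29] [0.02 0.   0.01] F [-1.24 -0.11  5.65] [0.35 0.1  0.31] Y 73.95 0.0 op 44.2
```

View pics/side8.png

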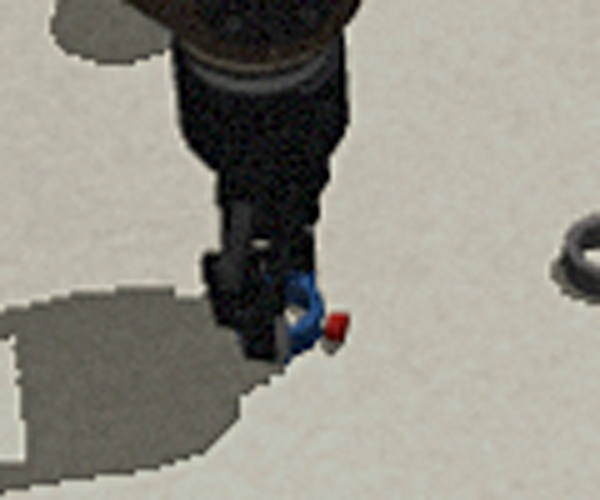

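Opening 44.2 mm matches the 45 mm gripping faces. I'll lift.

Request:
drive_tool:
  motion:
    - [[-5,0,0,0,0,0,0.3],[-20,0,0,0,0,0,0.3],[-50,0,0,0,0,0,0.3],[-90,0,0,0,0,0,0.3],[-130,0,0,0,0,0,0.3],[-160,0,0,0,0,0,0.3],[-170,0,0,0,0,0,0.3],[-170,0,0,0,0,0,0.3],[-170,0,0,0,0,0,0.3]]
  force: 50

```text
time_s: 12.0
eef_pos: [477.0, 173.7, 170.2]
eef_rot: [-2.704, 1.567, -2.984]
contact_force: [0.0, -0.3, -2.6]
opening: 43.8
```

Run:
```python
from h import *
P,Y,im=avgstate(3,"side")
L=[478.2,173.96,172.3]
print(rel(L,73.95,[521.5,-61.3,172.3],87.5))
p=im[-1][0];cv2.imwrite("pics/side9.png",cv2.resize(p[80:230,200:360],None,fx=5,fy=4,interpolation=cv2.INTER_CUBIC))
```

```text
t 12.15 P [476.7  173.7  169.63] [0.08 0.02 0.08] F [ 0.12  0.11 -1.24] [0.52 0.71 0.2 ] Y 73.96 0.0 op 44.0
(array([   0. , -214.1,  106.7]), array([-13.5,   0. ,   0. ]))
```

View pics/side9.png

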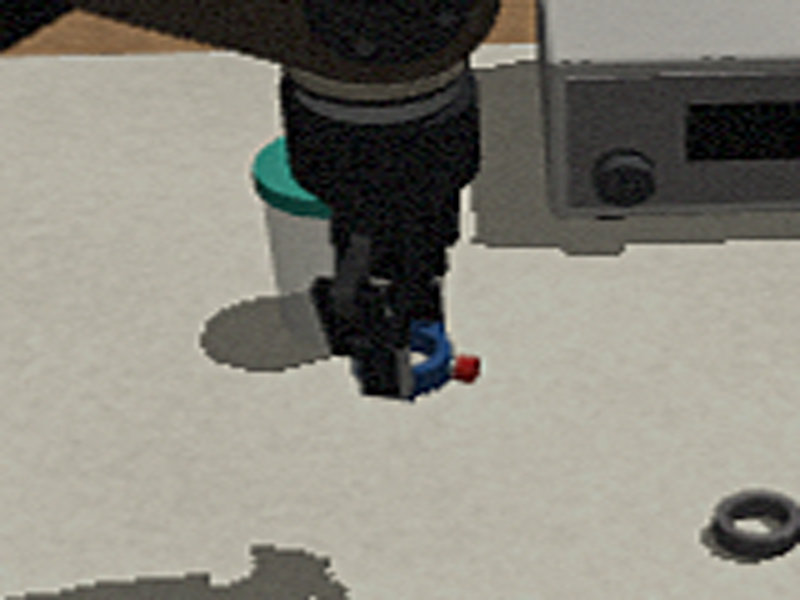

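The collar is held level with its red screw at the right (467,368). Moving over the post.

Request:
drive_tool:
  motion:
    - [[0,-15,7,-1,0,0,0.3],[0,-40,20,-3,0,0,0.3],[0,-75,37,-5,0,0,0.3],[0,-110,55,-7,0,0,0.3],[0,-145,72,-9,0,0,0.3],[0,-175,87,-11,0,0,0.3],[0,-200,99,-13,0,0,0.3],[0,-210,105,-13.5,0,0,0.3],[0,-214.1,106.7,-13.5,0,0,0.3],[0,-214.1,106.7,-13.5,0,0,0.3],[0,-214.1,106.7,-13.5,0,0,0.3],[0,-214.1,106.7,-13.5,0,0,0.3]]

```text
time_s: 13.35
eef_pos: [521.4, -60.1, 172.1]
eef_rot: [2.417, 1.57, 2.374]
contact_force: [0.5, 0.2, -1.9]
opening: 44.0
```

Run:
```python
from h import *
np.set_printoptions(precision=2,suppress=True)
P,Y,im=avgstate(4,"side")
A=np.mean([i[0] for i in im],0)
print(proj("side",[P+[29,0,6]]))
u0,v0,u1,v1=285,215,345,262
s=A[v0:v1,u0:u1];b,g,r=[s[...,i] for i in range(3)]
w=np.clip(r-1.5*np.maximum(b,g)-15,0,None);v,u=np.nonzero(w);c=np.average(np.c_[u+u0,v+v0],axis=0,weights=w[v,u]);print("screw px",c,len(u),deproj("side",c,z=P[2]+6))
print("net",[(x["p"],x["centre"]) for k in("collar","screw_tip","post_top") for x in robot.spot_point("side",k)])
cv2.imwrite("pics/side10.png",cv2.resize(A[190:310,240:380].astype(np.uint8),None,fx=5,fy=5,interpolation=cv2.INTER_CUBIC))
```

```text
t 13.55 P [521.56 -60.46 172.35] [0.05 0.17 0.05] F [ 0.26  0.12 -1.77] [0.2  0.54 0.4 ] Y 87.53 0.01 op 43.6
[[320.26 250.21]]
screw px [320.71 251.31] 28 [[551.23 -63.14 178.35]]
net [(0.64, [521.8, -59.1, 168.0]), (0.52, [529.2, -62.3, 176.3]), (0.83, [520.1, -60.8, 132.5]), (0.69, [370.0, -53.9, 96.7]), (0.6, [393.3, -218.8, 171.8])]
```

View pics/side10.png

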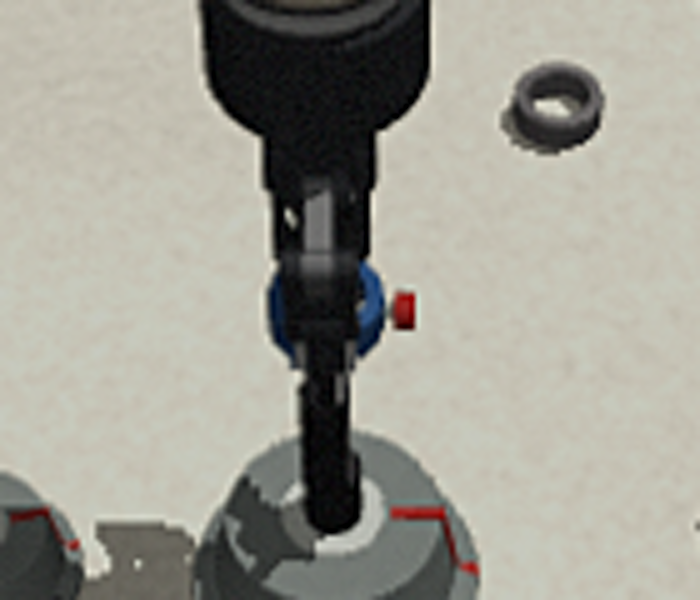

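Run:
```python
from h import *
np.set_printoptions(precision=2,suppress=True)
A=np.load("sideavg.npy").mean(2)
for z in(75,90,100,110,120):
    q=proj("side",[[520.5,-61,z]])[0]; v=int(round(q[1])); row=A[v,290:325]
    bg1=np.median(row[:6]);i=np.argmin(row); 
    # subpixel area-width: half crossing
    L=None
    for lo in range(i,0,-1):
        t=(row[lo]+0)/2
        if row[lo-1]>60>=row[lo]: L=lo-(60-row[lo])/(row[lo-1]-row[lo]);break
    for hi in range(i,len(row)-1):
        if row[hi+1]>60>=row[hi]: H=hi+(60-row[hi])/(row[hi+1]-row[hi]);break
    c=290+(L+H)/2; k=proj("side",[[521.5,-61,z]])[0][0]-q[0]
    print(z,v,row.round()[5:28],"w",(H-L)/k,"axis x",520.5+(c-q[0])/k)
```

```text
75 285 [103. 101. 103. 102. 108.  52.   7.   0.   9.   6.  12.   8.   8.   6.
  12.  11.   0. 105. 113.  97.  97.  99. 103.] w 23.342115497976888 axis x 521.3020320723735
90 280 [ 97.  99. 100. 104. 113.  47.   6.  10.  10.   5.   7.  11.   9.   3.
  11.  14.   0.  78. 104. 102. 100.  98. 103.] w 23.592965791181282 axis x 521.7943315865891
100 277 [180. 152. 155. 142. 106.  35.   1.   2.  10.  12.   1.   7.  11.  13.
  14.   4.   1. 109. 104. 119. 128. 138. 161.] w 23.265131887162696 axis x 521.6610407780038
110 274 [174. 172. 171. 182. 123.  28.   2.   3.   8.   5.   5.   4.   8.  17.
   7.   3.   0. 183. 180. 174. 176. 175. 174.] w 22.63386460240907 axis x 521.7064527418195
120 271 [174. 174. 178. 188. 128.  41.   1.  11.  19.  33.  36.  39.  45.  41.
  31.  12.   0. 187. 181. 172. 172. 173. 170.] w 22.236928888935513 axis x 522.0468958034633
```

In the side camera the collar's centre is about 0.6 mm to +x of the post axis, which is inside the fit window. I'll lower gently to just past the post top and check forces.

Request:
drive_tool:
  motion:
    - [[12,0,0,0,0,0,0.3],[24,0,0,0,0,0,0.3],[31,0,0,0,0,0,0.3],[34,0,0,0,0,0,0.3],[37,0,0,0,0,0,0.3],[39,0,0,0,0,0,0.3],[41,0,0,0,0,0,0.3],[43,0,0,0,0,0,0.3],[45,0,0,0,0,0,0.3],[45,0,0,0,0,0,0.3]]

```text
time_s: 14.7
eef_pos: [521.5, -61.2, 127.1]
eef_rot: [2.873, 1.57, 2.828]
contact_force: [-0.7, 0.3, -0.6]
opening: 43.8
```

Run:
```python
from h import *
P,Y,im=avgstate(3,"side")
A=np.mean([i[0] for i in im],0)
cv2.imwrite("pics/side11.png",cv2.resize(A[190:310,240:380].astype(np.uint8),None,fx=5,fy=5,interpolation=cv2.INTER_CUBIC))
```

```text
t 14.85 P [521.65 -61.27 127.36] [0.05 0.02 0.07] F [ 0.25 -0.69 -1.86] [0.21 0.21 0.29] Y 87.46 0.0 op 43.7
```

View pics/side11.png

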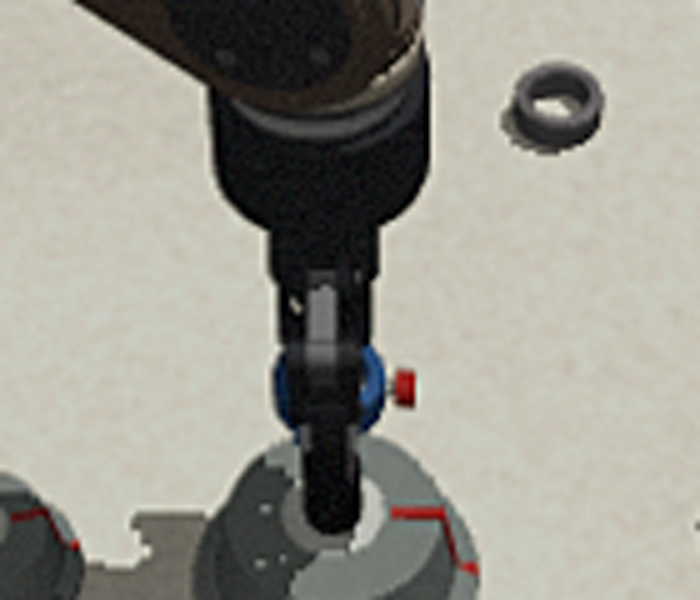

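Request:
drive_tool:
  motion:
    - [[1,0,0,0,0,0,0.3],[2.5,0,0,0,0,0,0.3],[4,0,0,0,0,0,0.3],[5.5,0,0,0,0,0,0.3],[7,0,0,0,0,0,0.3],[8,0,0,0,0,0,0.3],[8,0,0,0,0,0,0.3]]

```text
time_s: 15.55
eef_pos: [521.5, -61.2, 119.1]
eef_rot: [2.905, 1.57, 2.861]
contact_force: [-0.3, -0.3, -0.8]
opening: 43.9
```

Run:
```python
from h import *
P,Y,im=avgstate(3,"side")
```

```text
t 15.7 P [521.63 -61.27 119.29] [0.05 0.01 0.08] F [ 0.27  0.09 -1.42] [0.46 0.16 0.14] Y 87.46 0.0 op 44.0
```

No contact so far, and the tip is below the post top. Continuing to mid-flat.

Request:
drive_tool:
  motion:
    - [[3,0,0,0,0,0,0.3],[6,0,0,0,0,0,0.3],[9,0,0,0,0,0,0.3],[12,0,0,0,0,0,0.3],[15,0,0,0,0,0,0.3],[18,0,0,0,0,0,0.3],[20,0,0,0,0,0,0.3],[20,0,0,0,0,0,0.3],[20,0,0,0,0,0,0.3]]

```text
time_s: 16.6
eef_pos: [521.7, -61.3, 99.3]
eef_rot: [-0.279, 1.571, -0.323]
contact_force: [-0.3, -0.9, -1.3]
opening: 44.2
```

Run:
```python
from h import *
P,Y,im=avgstate(4,"side")
A=np.mean([i[0] for i in im],0)
cv2.imwrite("pics/side12.png",cv2.resize(A[190:310,240:380].astype(np.uint8),None,fx=5,fy=5,interpolation=cv2.INTER_CUBIC))
print([(k,round(x["p"],2),np.round(x["centre"],1)) for k in("collar","screw_tip","flat") for x in robot.spot_point("side",k)])
```

```text
t 16.8 P [521.79 -61.31  99.52] [0.   0.   0.03] F [ 0.1  -0.02 -1.32] [0.47 0.15 0.11] Y 87.46 0.0 op 44.3
[('collar', 0.68, array([516.9, -59.9,  92.7])), ('collar', 0.64, array([531.2, -62. , 105.9])), ('screw_tip', 0.58, array([529.7, -62.3, 102.5])), ('flat', 0.5, array([ 405.3, -215.9,  140.6])), ('flat', 0.26, array([ 449. , -375.7,   -1.3]))]
```

View pics/side12.png

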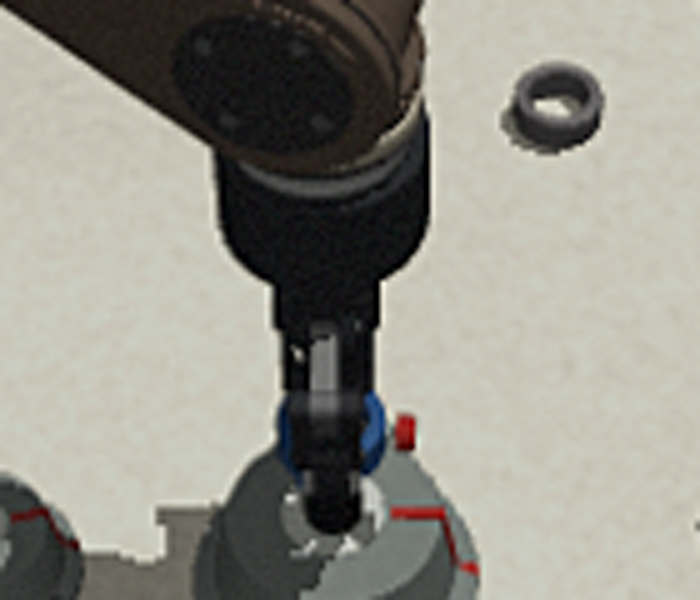

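The collar surrounds the post and the screw head is on the index side at (405,432). Now I'll press towards the flat along tool −z.

Request:
drive_tool:
  motion:
    - [[0,0,-0.5,0,0,0,0.3],[0,0,-1,0,0,0,0.3],[0,0,-1.5,0,0,0,0.3],[0,0,-2,0,0,0,0.3],[0,0,-2.5,0,0,0,0.3],[0,0,-2.5,0,0,0,0.3],[0,0,-2.5,0,0,0,0.3]]

```text
time_s: 17.65
eef_pos: [519.3, -61.2, 99.4]
eef_rot: [-0.014, 1.57, -0.058]
contact_force: [0.3, -0.0, -2.8]
opening: 43.8
```

Run:
```python
from h import *
P,Y,im=avgstate(3,"side")
```

```text
t 17.8 P [519.34 -61.18  99.39] [0.   0.02 0.  ] F [ 1.86  0.1  -2.2 ] [0.25 0.41 0.26] Y 87.46 0.0 op 43.8
```

Request:
drive_tool:
  motion:
    - [[0,0,-0.3,0,0,0,0.3],[0,0,-0.6,0,0,0,0.3],[0,0,-0.8,0,0,0,0.3],[0,0,-0.8,0,0,0,0.3],[0,0,-0.8,0,0,0,0.3]]

```text
time_s: 18.3
eef_pos: [519.2, -61.2, 99.5]
eef_rot: [-0.051, 1.568, -0.096]
contact_force: [5.3, 0.2, -4.3]
opening: 43.9
```

Run:
```python
from h import *
P,Y,im=avgstate(4,"side")
```

```text
t 18.5 P [519.2  -61.18  99.46] [0.01 0.01 0.01] F [ 5.36  0.23 -4.37] [0.42 0.32 0.23] Y 87.45 0.0 op 44.0
```

Run:
```python
from h import *
np.set_printoptions(precision=2,suppress=True)
P,Y,im=avgstate(8,"side")
A=np.mean([i[0] for i in im],0)
s=A[250:290,300:345];b,g,r=[s[...,i] for i in range(3)]
w=np.clip(r-1.5*np.maximum(b,g)-15,0,None);w[30:]=0;v,u=np.nonzero(w);c=np.average(np.c_[u+300,v+250],axis=0,weights=w[v,u]);print(c,deproj("side",c,z=106))
cv2.imwrite("pics/side13.png",cv2.resize(A[240:310,270:370].astype(np.uint8),None,fx=7,fy=7,interpolation=cv2.INTER_CUBIC))
p,d=robot.read_camera("top");cv2.imwrite("pics/top13.png",cv2.resize(p[200:300,280:420],None,fx=5,fy=5))
state()
```

```text
t 18.9 P [519.2  -61.2   99.47] [0.   0.01 0.01] F [ 5.34  0.36 -4.43] [0.32 0.67 0.43] Y 87.45 0.0 op 44.1
[319.39 275.97] [[548.49 -64.71 106.  ]]
t 18.95 q [-0.31  0.1   2.05  0.    0.99 -1.84] pos [519.2 -61.2  99.4] yhead 87.45 xax [ 0. -0. -1.] F [ 4.7 -0.2 -5.4] T [ 0.04 -0.84  0.04] op 43.7
```

View pics/side13.png

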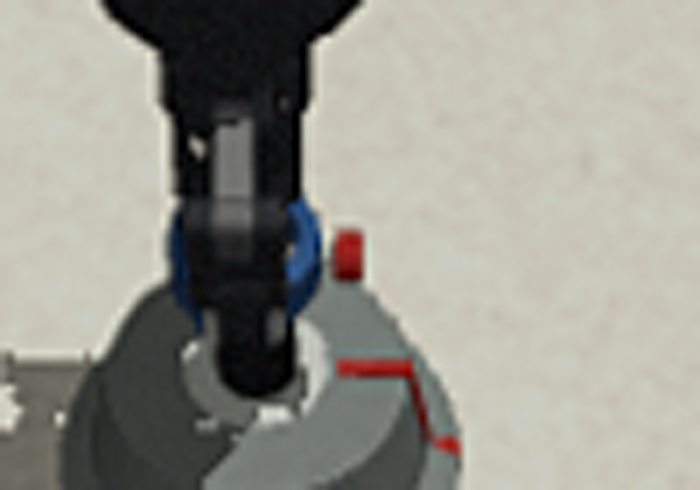

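View pics/top13.png

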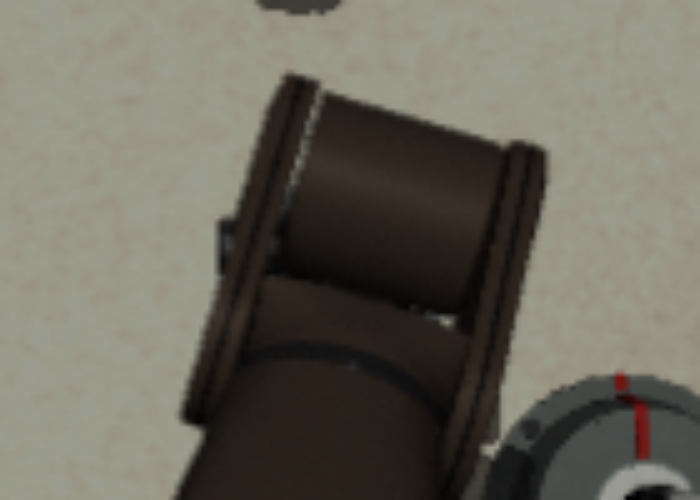

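The screw head centre now measures x = 548.5 mm. That puts the collar 2.1 mm to the back of the post axis, which matches the 2 mm clearance being taken up. The push is steady at 5.3 N, so I'm handing in.

Run:
```python
from h import *
print(robot.job_done())
```

```text
the job is handed in; nothing more can be done
None
```

I turned the post so its flat faces the red index line, slid the collar on, and handed in after about 19 s. The gripper still holds the collar, with the screw pressed on the flat.

- **Swivel:** I picked the middle of the three, whose flange measured 121 mm. I pinched the post across its flat (opening about 19.4 mm, against 20 mm nominal). Then I turned it by 59.5° to a heading of −2.5°; I estimated the index line at −2° to −3°. A picture after release showed the flat on the index side.
- **Collar:** I gripped it on its two faces (opening 44 mm, against 45 mm) and lowered it level over the post. No contact was felt until I pressed the screw towards the flat.
- **Last checks:**
  - The steady push along the flat's normal was 5.3 N.
  - The collar sat 2.1 mm back from the post axis in the side camera, matching the 2 mm screw clearance.
  - By calculation from the tool height, the screw tip is about 106 mm above the table, at the middle of the flat.
  - The tool pointed straight down at 87.45°, which puts the screw at −2.5°.
- **Weak or disagreeing readings:**
  - At times the measured tool position differed by 1–2 mm from what I had commanded.
  - The network's last guesses for the collar in the crowded view were scattered by about 8 mm, so I did not use them.
  - The arm hid the post from the top camera, so I could not check from above at the end.
  - With the collar on, the flat itself was hidden, so its final angle was not seen again.
  - The push direction also carried about 4.4 N downwards on the tool, of which about 1.3 N was there before pressing.

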